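# Slide box through the returns flap

## Robot

A 6-joint arm with a two-finger parallel gripper is mounted at the origin on the work surface. World frame = base frame: x ahead of the robot, y to its left, z up, the work surface at z = 0. Lengths are in m, angles in rad, forces in N, time in s.
With the tool pointing down it reaches from about 0.375 to 0.975 m from the base axis. Payload 3.8 kg.
Tool frame: the origin (TCP) lies at the very end of the fingers, on their centre line; the grasp point (between the pads) lies 19 mm behind it; z points along the fingers, y is the line along which they close (so a half turn about z gives the same grasp; the last joint's range is limited). The gripper opens to 85 mm and grips with 20 to 120 N. Pads are 22 mm wide; open, the fingers measure 114 mm over their backs; the gripper's body (76 mm by 85 mm) begins 54 mm behind the grasp point. The pads swing forward as they close: fully open they stand 13 mm farther back than shut.
Start: joints at [-1.185, 0.264, 1.604, -0, 1.274, -0.037], TCP at [0.277, -0.616, 0.231] pointing down, gripper open.
Joint ranges: [-2.63, 2.63], [-0.94, 2.18], [0.31, 2.57], [-1.31, 4.45], [0, 2.66], [-2.55, 2.55]. Speed limits (rad/s): [2.57, 2.57, 3.14, 3.14, 3.14, 3.14].

## Interface

Orientations are given as a rotation vector (axis times angle).
In Python, from workcell import read_state, read_camera, calibration, finish_job gives the robot as it stands.
- The arm moves only by the tool step_arm, never from a script. Its argument "commands" is a list of rows, each an object of numbers: "fingers": the gripper's target within -1 to 1 (shut at 1, half-way at 0, fully open at -1); "dx", "dy", "dz": the shift along the tool's x, y, z in m; "roll": the turn about the tool's z in degrees. In form: [{"fingers": .., "dx": .., "dy": .., "dz": .., "roll": ..}, ...]. A call has 1 to 8 rows; each row is the pose to reach, as a shift and turn from the pose commanded when the call began, along the tool's axes at that moment; what a row does not reach only later rows make up. A row lasts 1/8 s, in which the tool goes at most 62.5 mm and 10.7 degrees, less where a joint would pass 70% of its speed; a pose out of reach is approached as far as the arm can. A call with a gripper value outside its range is refused whole. The fingers move at their own pace and stop on an object; "squeeze" is the grip in N (left out, the last holds). Time passes only in rows, so rows that repeat a pose let the fingers close. It gives the time, the measured TCP pose, the force, the opening and the grip force at its end, in the units of the state.
- read_state(): the state, without advancing time (a new reading comes with each control period).
- read_camera(name): name is "scene" or "top" or "wrist"; returns (picture, depth): 384x512x3 uint8, blue, green, red; 384x512 float32, m along the optical axis (not along the pixel's ray), 0 where there is no reading.
- calibration(name): a dict with "intrinsics" (3x3 intrinsics, pixels), "world_to_cam" (4x4, takes a point from world to camera coordinates). Camera axes: x right, y up, looking along -z (the intrinsics and any distortion apply to the point x, -y, -z); pixel columns grow to the right and rows downward; lengths in m; the calibration is good to about 2 mm. The wrist camera is an equidistant fisheye: a pixel r from the principal point sees the ray r / f radians off the axis. A picture is of the moment at which its call begins: read the wrist's pose just before it. calibration takes no time and is no camera call; for the wrist camera it gives the pose at the moment of the call.
- finish_job(): hands the job in; it is judged then, once.
The state is a dict: "time": time; "q": joint angles; "joint_vel": joint speeds; "joint_torque": joint torques, N m; "tool_pos": TCP position; "tcp_rot": TCP orientation; "wrist_force": force on the tool from outside, world axes, zero at the start; "torque": the same for the moment, N m; "width": opening from 0.0 (shut) to 1.0 (fully open); "grip_force": force on a finger pad.
Only numpy, scipy, OpenCV 4.12 (cv2) and the standard library are available. Lean on these libraries where they do the work, as an engineer would, in place of code of your own. Each camera call takes 0.05 s, during which the arm holds its last target. There are 200 camera calls.

## Task

Return the grey slide box that lies in the chute of the wooden drop box: push the sprung flap open with one finger and keep holding it open while the other finger pushes the slide box through the opening, so that it falls into the bin behind without bumping or rubbing on the flap. Then draw the fingers back so that the flap closes fully. Only push: do not lift the slide box, and leave everything else on the desk and on the drop box where it is.

Things in the scene. Friction and masses are not known exactly. Their poses are not given: they have to be found in the camera images.
- returns_box: fixed wooden returns drop box on the desk. Origin on the desk under the closed flap, in mid-chute; z up, x = pushing direction (chute to bin), y left. Near half: a flat deck 80 mm above the desk (x -150 to 0 mm, y -135 to 125). The chute is the strip of it between two guide rails 66 mm apart (6 mm thick, centred at y = +-36, 10 mm high). Deck left of the left rail is bare.
- chute_end (a point): mid-chute point on the deck's far edge, x = 0, 80 mm above the desk, axes as the drop box. Beyond is a sheer drop of 74 mm. At x = 0 stand a hinge post (y 105 to 125) and a fixed panel (y -37 to -135), 14 mm thick, tops 130 mm above the desk; the flap closes the gap between. No bar above: fingers pointing down can pass through from the chute to over the bin.
- bin_floor (a point): centre of the floor of the open-topped bin on the far half of the drop box, 85 mm beyond the flap line, 6 mm above the desk. The bin runs from x = 0 to 170 mm and y -135 to 125 mm of the drop box, with 8 mm walls up to 105 mm above the desk
- flap (a joint): angle (rad) of the flap: upright board 8 mm thick, 134 mm wide, 84 to 128 mm above the desk; closed (0) it spans y = 100 to -34 mm at x = 0. It swings about an upright hinge at its left end, away from the chute over the bin (+x), to 1.7 rad. A damped spring shuts it in about half a second: 0.15 N m when shut, 0.22 at 1.4 rad (4 to 7 N when pushed 36 mm from the hinge)
- flap_hinge (a point): point on the flap's upright hinge axis, x = 0, y = 102 mm of the drop box, half-way up the flap (106 mm above the desk); axes as the drop box
- slide_box_center (a point): centre of the loose grey plastic slide box (blank white label on top): 46 mm along the chute (x), 60 mm across (y), 34 mm tall, about 0.12 kg, lying on the deck between the rails, its centre 62 to 100 mm before the flap line; axes roughly as the drop box's at the start. Pushed past the edge it tips and falls to the bin floor, below the swing of the flap
- date_stamp: wooden hand stamp, turned, 32 mm across, 56 mm tall, standing on the right part of the drop box's deck; origin under its centre
- ink_pad: flat steel ink pad, 60 x 45 x 12 mm, on the right part of the drop box's deck; origin under its centre
- tan_book: tan book lying flat on the desk, 190 x 125 x 28 mm; origin under its centre
- blue_book: dark book lying flat on the desk, 170 x 110 x 22 mm; origin under its centre
- card_index: open wooden card index box, 100 x 140 x 85 mm; origin under its centre
- mug: white mug, 78 mm across, 90 mm tall; origin under its centre
- magnifier: magnifying glass lying on the desk, about 165 mm long; origin at its handle
Things that resemble listed ones, but are neither listed nor needed, are in the scene too. What is shaped like the part that bears slide_box_center but yellow is not meant.

How it is judged:
By the outcome, as a careful person would: the job done as asked, in the order asked, and still so for the second after the job is handed in, with the robot touching nothing.
It also fails if it takes over 38 s, if anything falls off the work surface, if the arm or the gripper's body presses on something with over 40 N, if the wrist force passes 120 N, or if a joint passes its speed limit or range.

## Working session

There is one attempt and no reset: what is moved stays moved. The work goes in short steps, Python scripts to look and compute and a tool call to move; the robot and the scene stay as the last step left them, time stands still between calls to the robot, and variables do not carry over. Pictures are saved under pics/ and viewed, at most 10 in all, crops included, and the job is handed in when it is done.

Besides the shell and the picture viewer there is one more tool, called by a JSON object that holds its "api" and its "payload". step_arm: Moves the arm, as the interface text tells. Its arguments: {"type":"object","properties":{"commands":{"type":"array","items":{"type":"object","properties":{"fingers":{"type":"number"},"dx":{"type":"number"},"dy":{"type":"number"},"dz":{"type":"number"},"roll":{"type":"number"}}}},"squeeze":{"type":"number"}},"required":["commands"]}

```bash
mkdir -p pics; python3 - <<'E'
from workcell import *
import cv2,numpy as np
s=read_state();print(s['time'],s['tool_pos'],s['tcp_rot'],s['width'])
for n in['scene','top']:
    p,d=read_camera(n);c=calibration(n);cv2.imwrite(f'pics/{n}1.png',p);np.savez(f'{n}1.npz',p=p,d=d,K=c['intrinsics'],T=c['world_to_cam'])
    print(n,{k:np.round(v,3).tolist() if hasattr(v,'__len__') else v for k,v in c.items()})
E
```

```text
0.0 [ 0.27668512 -0.61487251  0.22997428] [-3.06951678e+00 -6.58805385e-01  6.50796817e-04] 0.9982122627283385
scene {'intrinsics': [[430.055, 0.0, 253.535], [0.0, 430.055, 191.684], [0.0, 0.0, 1.0]], 'world_to_cam': [[0.714, 0.7, 0.008, -0.366], [-0.504, 0.505, 0.701, 0.209], [0.486, -0.505, 0.713, -1.618], [0.0, 0.0, 0.0, 1.0]]}
top {'intrinsics': [[361.509, 0.0, 260.535], [0.0, 361.509, 190.681], [0.0, 0.0, 1.0]], 'world_to_cam': [[-0.001, -1.0, -0.009, -0.008], [0.996, -0.002, 0.085, -0.523], [-0.085, -0.009, 0.996, -1.183], [0.0, 0.0, 0.0, 1.0]]}
```

View pics/top1.png

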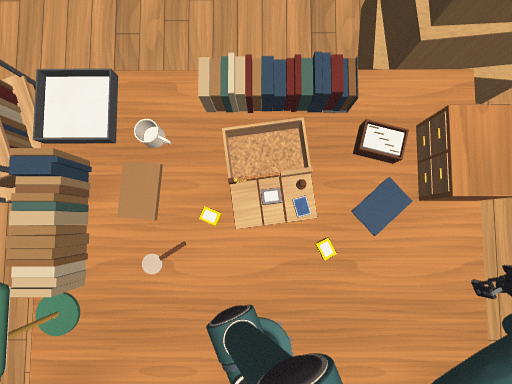

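View pics/scene1.png

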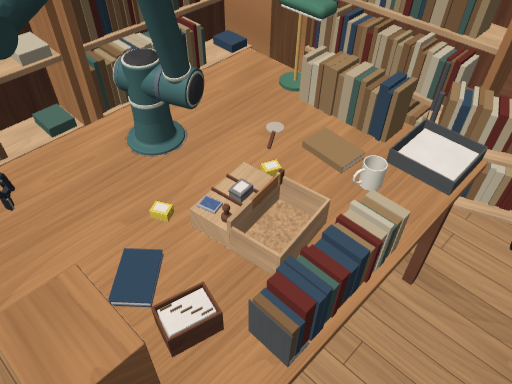

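Candidates: the grey box with the white label in the chute at top (271,197), and yellow look-alikes at top (209,215) and (326,249). I choose the grey one. The drop box is centred near (270,175).

```bash
cat > h.py <<'E'
import numpy as np,cv2
def load(n):
    f=np.load(f'{n}.npz');return f['p'],f['d'],f['K'],f['T']
def cloud(d,K,T):
    v,u=np.mgrid[:d.shape[0],:d.shape[1]]
    c=np.stack([(u-K[0,2])/K[0,0]*d,-(v-K[1,2])/K[1,1]*d,-d],-1)
    return (c-T[:3,3])@T[:3,:3]
def ray(u,v,z,K,T):
    r=np.stack([(np.asarray(u)-K[0,2])/K[0,0],-(np.asarray(v)-K[1,2])/K[1,1],-np.ones(np.shape(u))],-1)@T[:3,:3]
    o=-T[:3,:3].T@T[:3,3];return o+r*((z-o[2])/r[...,2])[...,None]
def proj(P,K,T):
    c=np.asarray(P)@T[:3,:3].T+T[:3,3];return np.stack([K[0,2]+K[0,0]*c[...,0]/-c[...,2],K[1,2]-K[1,1]*c[...,1]/-c[...,2]],-1)
E
python3 - <<'E'
from h import *
for n in['top1','scene1']:
    p,d,K,T=load(n);P=cloud(d,K,T);hsv=cv2.cvtColor(p,cv2.COLOR_BGR2HSV)
    near=(P[...,0]>.35)&(P[...,0]<.75)&(P[...,1]>-.25)&(P[...,1]<.15)
    rim=near&(abs(P[...,2]-.105)<.006)
    deck=near&(abs(P[...,2]-.08)<.004)
    grey=near&(abs(P[...,2]-.114)<.006)&(hsv[...,1]<60)
    for nm,m in[('rim',rim),('deck',deck),('grey',grey)]:
        nn,l,st,ce=cv2.connectedComponentsWithStats(m.astype(np.uint8))
        Q=P[m];print(n,nm,m.sum(),np.round(cv2.minAreaRect(Q[:,:2].astype(np.float32)*1000)[:2],1),round(cv2.minAreaRect(Q[:,:2].astype(np.float32)*1000)[2],1),'medz',np.median(Q[:,2]).round(4),'mean',Q.mean(0).round(4))
        print([ (s.tolist(),P[l==i+1].mean(0).round(3).tolist()) for i,s in enumerate(st[1:]) if s[4]>30])
p,d,K,T=load('top1');c=cv2.resize(p[110:240,210:330],None,fx=5,fy=4.6,interpolation=cv2.INTER_CUBIC)
p,_,_,_=load('scene1');e=cv2.resize(p[155:275,185:335],None,fx=4,fy=4,interpolation=cv2.INTER_CUBIC)
cv2.imwrite('pics/ct.png',c);cv2.imwrite('pics/cs.png',e)
E
```

```text
top1 rim 584 [[599.2 -32.9]
 [269.5 261.4]] 7.1 medz 0.1056 mean [ 0.6708 -0.0275  0.1054]
[([222, 117, 89, 61, 521], [0.687, -0.023, 0.106])]
top1 deck 2699 [[570.2 -37.1]
 [313.1 259.8]] 7.6 medz 0.0808 mean [ 0.4904 -0.0379  0.0807]
[([281, 173, 36, 49, 912], [0.501, -0.127, 0.081]), ([258, 177, 23, 14, 205], [0.542, -0.036, 0.081]), ([230, 180, 33, 49, 1117], [0.475, 0.037, 0.081]), ([262, 202, 23, 23, 381], [0.446, -0.048, 0.081])]
top1 grey 274 [[498.6 -41. ]
 [ 45.5  58.2]] 7.1 medz 0.1154 mean [ 0.4986 -0.0408  0.1153]
[([261, 188, 21, 17, 274], [0.499, -0.041, 0.115])]
scene1 rim 925 [[605.9 -35.1]
 [256.9 265.3]] 7.7 medz 0.1049 mean [ 0.6478 -0.0411  0.1047]
[([227, 175, 104, 85, 829], [0.663, -0.037, 0.105]), ([229, 186, 24, 14, 73], [0.513, -0.057, 0.104])]
scene1 deck 1669 [[573.3 -40.4]
 [322.3 263.6]] 7.5 medz 0.0807 mean [ 0.5034 -0.0501  0.0806]
[([229, 162, 44, 28, 556], [0.462, 0.039, 0.081]), ([214, 177, 23, 18, 190], [0.436, -0.049, 0.081]), ([280, 182, 29, 15, 53], [0.595, 0.087, 0.08]), ([206, 189, 34, 25, 219], [0.481, -0.096, 0.081]), ([241, 191, 16, 12, 48], [0.524, -0.032, 0.081]), ([190, 196, 92, 68, 479], [0.53, -0.163, 0.08]), ([296, 214, 26, 31, 41], [0.73, -0.002, 0.08])]
scene1 grey 245 [[501.  -44.3]
 [ 45.5  61.3]] 5.7 medz 0.1147 mean [ 0.5024 -0.0461  0.1145]
[([229, 178, 24, 19, 245], [0.502, -0.046, 0.114])]
```

View pics/ct.png

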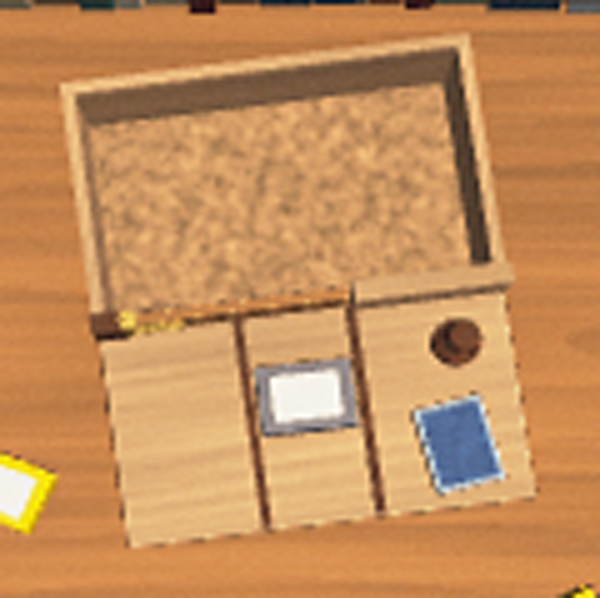

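View pics/cs.png

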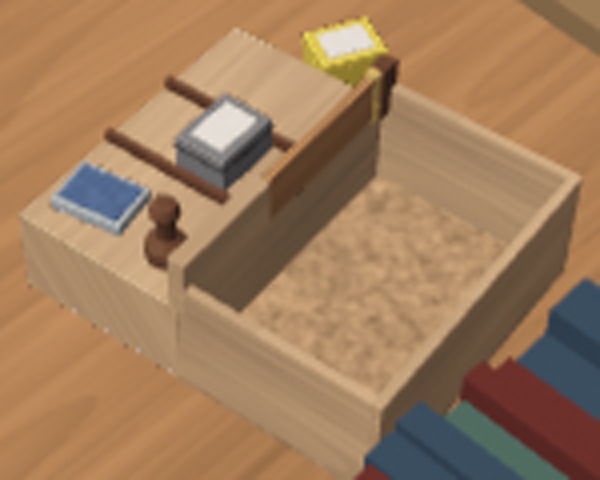

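The crops confirm the grey box with white label between the dark rails, at top-crop (305,397), with flap closed. Now I'll fit the drop box pose from corners in both views.

```bash
cat > plan.py <<'E'
from h import *
from scipy.optimize import least_squares
ct=lambda a:np.array([[210+(x+.5)/5-.5,110+(y+.5)/4.6-.5] for x,y in a])
cs=lambda a:np.array([[185+(x+.5)/4-.5,155+(y+.5)/4-.5] for x,y in a])
_,_,Kt,Tt=load('top1');_,_,Ks,Ts=load('scene1')
T=ct([(130,547),(533,495),(62,87),(468,36),(266,529),(380,513)])
Tm=np.array([(-150,125,80),(-150,-135,80),(170,125,105),(170,-135,105),(-150,36,90),(-150,-36,90)])/1e3
S=cs([(238,30),(22,215),(580,180),(380,400)])
Sm=Tm[:4]
def W(p,m):
    c,s=np.cos(p[2]),np.sin(p[2]);return np.stack([p[0]+c*m[:,0]-s*m[:,1],p[1]+s*m[:,0]+c*m[:,1],m[:,2]],1)
def fit(t,s):
    f=lambda p:np.r_[t*(proj(W(p,Tm),Kt,Tt)-T).ravel(),s*(proj(W(p,Sm),Ks,Ts)-S).ravel()]
    r=least_squares(f,[.57,-.03,.13]);return r.x,r.fun
if __name__=='__main__':
    for t,s in((1,0),(0,1),(1,1)):
        p,f=fit(t,s);print(p.round(4),np.degrees(p[2]).round(2),'res',f.round(1))
    for v,p,g in(('top',fit(1,0)[0],(.4986,-.041)),('scene',fit(0,1)[0],(.501,-.0443))):
        c,s=np.cos(p[2]),np.sin(p[2]);d=np.array(g)-p[:2];print(v,'box in drop frame',(np.array([c*d[0]+s*d[1],-s*d[0]+c*d[1]])*1e3).round(1))
E
python3 plan.py
```

```text
[ 0.5631 -0.0329  0.132 ] 7.56 res [-0.6  0.1  0.6  0.4 -0.5 -0.9 -0.  -0.7  0.2  0.3  0.3  0.7 -0.  -0.
 -0.  -0.   0.  -0.   0.   0. ]
[ 0.562  -0.0334  0.1308] 7.49 res [-0.   0.   0.   0.  -0.  -0.   0.  -0.   0.   0.   0.   0.  -0.3 -1.4
 -0.9 -0.9  0.9 -1.   0.3  2.2]
[ 0.5626 -0.0332  0.1312] 7.52 res [-0.6  0.2  0.7  0.6 -0.4 -0.8  0.1 -0.5  0.3  0.4  0.3  0.8 -0.2 -1.4
 -0.7 -0.8  1.1 -1.   0.6  2.2]
top box in drop frame [-65.    0.4]
scene box in drop frame [-61.9  -2.8]
```

{"api": "step_arm", "payload": {"commands": [{"fingers": -1,"dx": -0.003,"dy": -0.03,"dz": 0,"roll": 2},{"fingers": -1,"dx": -0.008,"dy": -0.08,"dz": 0,"roll": 5},{"fingers": -1,"dx": -0.012,"dy": -0.13,"dz": 0,"roll": 9},{"fingers": -1,"dx": -0.016,"dy": -0.18,"dz": 0,"roll": 13},{"fingers": -1,"dx": -0.021,"dy": -0.23,"dz": 0,"roll": 17},{"fingers": -1,"dx": -0.025,"dy": -0.28,"dz": 0,"roll": 20},{"fingers": -1,"dx": -0.03,"dy": -0.33,"dz": 0,"roll": 23},{"fingers": -1,"dx": -0.032,"dy": -0.36,"dz": 0,"roll": 25.3}]}}

```text
time: 1.1
tool_pos: [0.0991, -0.2982, 0.2305]
tcp_rot: [-3.141, 0.032, 0.001]
wrist_force: [-0.1, 0.4, -0.5]
width: 0.998
grip_force: 0.0
```

```bash
cat > go.py <<'E'
import sys,numpy as np
from workcell import read_state
from scipy.spatial.transform import Rotation as R
O=np.array([.5627,-.033]);a=np.radians(7.5);D=np.array([[np.cos(a),-np.sin(a)],[np.sin(a),np.cos(a)]])
s=read_state();M=R.from_rotvec(s['tcp_rot']).as_matrix();p=np.array(s['tool_pos'])
y=-M[:2,1];print('t',s['time'],'tcp',p.round(4),'toolz',M[:,2].round(3),'w',round(s['width'],3),'F',np.round(s['wrist_force'],1))
yd=D.T@y;print('line deg in drop',np.degrees(np.arctan2(yd[1],yd[0])).round(2));m=D.T@(p[:2]-O)*1e3
print('mid',m.round(1),'A',(m+49.5*yd).round(1),'B',(m-49.5*yd).round(1))
if len(sys.argv)>1:
    x,yy,z=map(float,sys.argv[1:]);g=np.r_[O+D@[x/1e3,yy/1e3],z/1e3];print('tool shift',(M.T@(g-p)).round(4))
print('drop x in tool',(M.T@np.r_[D[:,0],0]).round(4))
E
python3 go.py -71.5 35 230
```

```text
t 1.1 tcp [ 0.0991 -0.2982  0.2305] toolz [-0.     0.001 -1.   ] w 0.998 F [-0.1  0.4 -0.5]
line deg in drop 81.33
mid [-494.2 -202.4] A [-486.8 -153.4] B [-501.7 -251.3]
tool shift [ 0.3821 -0.2984  0.0006]
drop x in tool [ 9.886e-01 -1.508e-01 -2.000e-04]
```

My sign for the tool x axis was wrong, so the arm went inwards at safe height; nothing was touched. Moving outwards first, then across.

{"api": "step_arm", "payload": {"commands": [{"fingers": -1,"dx": 0.03,"dy": 0,"dz": 0,"roll": 3},{"fingers": -1,"dx": 0.08,"dy": 0,"dz": 0,"roll": 8},{"fingers": -1,"dx": 0.13,"dy": 0,"dz": 0,"roll": 14},{"fingers": -1,"dx": 0.18,"dy": 0,"dz": 0,"roll": 20},{"fingers": -1,"dx": 0.23,"dy": 0,"dz": 0,"roll": 26},{"fingers": -1,"dx": 0.27,"dy": -0.02,"dz": 0,"roll": 32},{"fingers": -1,"dx": 0.3,"dy": -0.05,"dz": 0,"roll": 36},{"fingers": -1,"dx": 0.31,"dy": -0.07,"dz": 0,"roll": 38}]}}

```text
time: 2.1
tool_pos: [0.4126, -0.2348, 0.2307]
tcp_rot: [-2.96, 1.05, 0.002]
wrist_force: [-0.5, -0.5, -0.2]
width: 1.003
grip_force: 0.0
```

```bash
python3 go.py -71.5 35 230
```

```text
t 2.1 tcp [ 0.4126 -0.2348  0.2307] toolz [-0.001  0.001 -1.   ] w 1.003 F [-0.5 -0.5 -0.2]
line deg in drop 43.44
mid [-175.2 -180.4] A [-139.2 -146.4] B [-211.1 -214.5]
tool shift [-0.0851 -0.2234  0.0008]
drop x in tool [ 6.876e-01 -7.261e-01 -6.000e-04]
```

{"api": "step_arm", "payload": {"commands": [{"fingers": -1,"dx": -0.015,"dy": -0.04,"dz": 0,"roll": 3},{"fingers": -1,"dx": -0.032,"dy": -0.085,"dz": 0,"roll": 6},{"fingers": -1,"dx": -0.05,"dy": -0.13,"dz": 0,"roll": 9},{"fingers": -1,"dx": -0.067,"dy": -0.175,"dz": 0,"roll": 10.4},{"fingers": -1,"dx": -0.08,"dy": -0.21,"dz": 0,"roll": 10.4},{"fingers": -1,"dx": -0.085,"dy": -0.2234,"dz": 0,"roll": 10.4},{"fingers": -1,"dx": -0.085,"dy": -0.2234,"dz": 0,"roll": 10.4}]}}

```text
time: 2.98
tool_pos: [0.486, -0.0089, 0.2309]
tcp_rot: [2.854, -1.312, -0.001]
wrist_force: [0.5, -0.2, 0.3]
width: 1.001
grip_force: 0.0
```

```bash
python3 go.py -71.5 35 130; python3 - <<'E'
from workcell import *
import cv2
p,d=read_camera('wrist');c=calibration('wrist');cv2.imwrite('pics/w2.png',p);print(c)
E
```

```text
t 2.975 tcp [ 0.486  -0.0089  0.2309] toolz [-0.001 -0.    -1.   ] w 1.001 F [ 0.5 -0.2  0.3]
line deg in drop 33.13
mid [-72.9  33.9] A [-31.5  60.9] B [-114.4    6.8]
tool shift [-1.000e-04 -1.900e-03  1.009e-01]
drop x in tool [ 0.5465 -0.8374 -0.0009]
{'intrinsics': array([[297.31863964,   0.        , 257.04485628],
       [  0.        , 297.31863964, 191.44231212],
       [  0.        ,   0.        ,   1.        ]]), 'world_to_cam': array([[-0.76028647, -0.64958623,  0.00148839,  0.36270203],
       [ 0.62679147, -0.73420493, -0.26091297, -0.27853669],
       [ 0.17057825, -0.19743569,  0.96536118, -0.46266341],
       [ 0.        ,  0.        ,  0.        ,  1.        ]])}
```

View pics/w2.png

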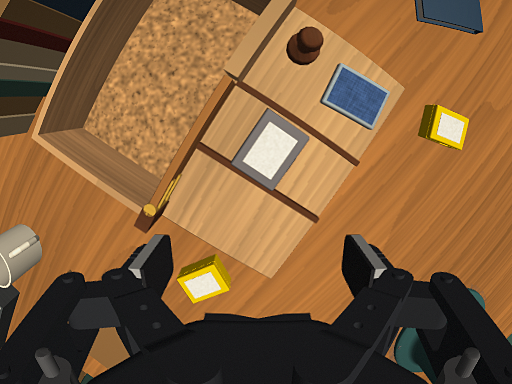

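Wrist view: the grey box at (270,148), the flap from (150,212) to (235,85), and pads at (150,262) and (365,262). The left finger is on the flap side over the bare deck, and the right one goes behind the box. Descending part-way.

{"api": "step_arm", "payload": {"commands": [{"fingers": -1,"dx": 0,"dy": -0.001,"dz": 0.03},{"fingers": -1,"dx": 0,"dy": -0.001,"dz": 0.07},{"fingers": -1,"dx": 0,"dy": -0.001,"dz": 0.105},{"fingers": -1,"dx": 0,"dy": -0.001,"dz": 0.125},{"fingers": -1,"dx": 0,"dy": -0.001,"dz": 0.13},{"fingers": -1,"dx": 0,"dy": -0.001,"dz": 0.13}]}}

```text
invalid input
```

```bash
python3 go.py -71.5 35 78; python3 - <<'E'
from workcell import *
import cv2,numpy as np
c=calibration('wrist');p,d=read_camera('wrist');q,_=read_camera('scene')
e=cv2.resize(q[130:250,170:320],None,fx=4,fy=4,interpolation=cv2.INTER_CUBIC)
w=cv2.resize(p,None,fx=1,fy=1);cv2.imwrite('pics/w3.png',np.hstack([w[:,:,:],cv2.resize(q[130:250,190:290],(288,384))]))
K=np.array(c['intrinsics']);T=np.array(c['world_to_cam'])
v,u=np.mgrid[:384,:512];x=(u-K[0,2])/K[0,0];y=(v-K[1,2])/K[1,1];r=np.hypot(x,y);k=np.tan(r)/np.maximum(r,1e-9)
C=np.stack([x*k*d,-y*k*d,-d],-1);P=(C-T[:3,3])@T[:3,:3];np.savez('w3.npz',P=P,p=p)
O=np.array([.5627,-.033]);a=np.radians(7.5);D=np.array([[np.cos(a),-np.sin(a)],[np.sin(a),np.cos(a)]])
Q=np.concatenate([(P[...,:2]-O)@D,P[...,2:]],-1)*1e3
dark=(p.max(-1)<110)&(d>0)&(v>180)&(Q[...,2]>80)&(Q[...,2]<112)
for nm,m in(('L',dark&(u<256)),('R',dark&(u>256))):
    z=Q[m];print(nm,m.sum(),'minz',np.sort(z[:,2])[:8].round(1)); z=z[z[:,2]<z[:,2].min()+8];print(cv2.minAreaRect(z[:,:2].astype(np.float32)),z.min(0).round(1),z.max(0).round(1))
h=cv2.cvtColor(p,cv2.COLOR_BGR2HSV)
g=(abs(Q[...,2]-114)<5)&(h[...,1]<70)&(abs(Q[...,1])<40)&(Q[...,0]>-120)&(Q[...,0]<-20)&(v<230)
print('box',g.sum(),cv2.minAreaRect(Q[g][:,:2].astype(np.float32)),Q[g].min(0).round(1),Q[g].max(0).round(1))
f=(abs(Q[...,2]-124)<6)&(abs(Q[...,0])<25)&(abs(Q[...,1])<130);print('flap/panel top',f.sum(),cv2.minAreaRect(Q[f][:,:2].astype(np.float32)))
E
```

```text
t 3.025 tcp [ 0.4858 -0.0096  0.231 ] toolz [-0.001 -0.001 -1.   ] w 1.001 F [ 1.1 -0.6  0.1]
line deg in drop 33.06
mid [-73.2  33.2] A [-31.7  60.2] B [-114.7    6.2]
tool shift [-0.0006 -0.0026  0.153 ]
drop x in tool [ 0.5456 -0.8381 -0.0009]
L 124 minz [80.  80.3 81.  81.2 81.4 81.7 82.1 82.2]
((61.23138427734375, 209.58364868164062), (436.4446105957031, 24.179805755615234), 55.64830017089844) [-71.9  36.2  80. ] [176.9 394.9  88. ]
R 507 minz [80.1 80.2 80.3 80.4 80.4 80.5 80.6 80.6]
((-310.0067138671875, 91.10490417480469), (17.434249877929688, 450.255126953125), 72.84364318847656) [-522.5   31.5   80.1] [-92.7 165.8  88. ]
box 3390 ((-63.83189392089844, -0.53369140625), (59.69679641723633, 45.73654556274414), 88.98753356933594) [-86.9 -30.7 109.4] [-40.7  29.6 116.8]
flap/panel top 2917 ((-0.13937950134277344, -0.02434539794921875), (14.845572471618652, 248.64620971679688), 0.05119166895747185)
```

View pics/w3.png

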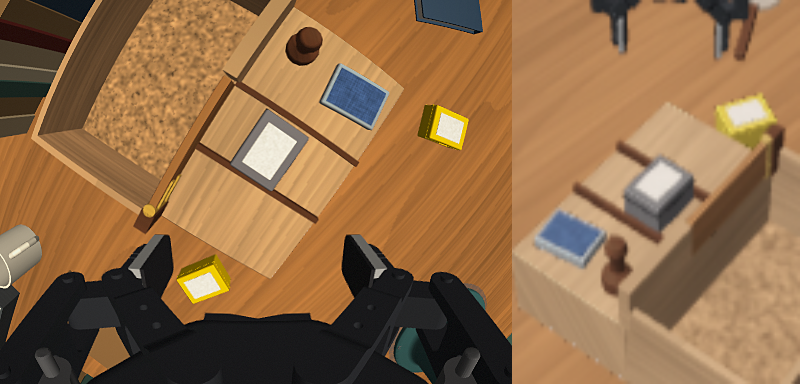

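The move was refused (the rows lack "roll"), so the arm hasn't moved. The wrist depth confirms the poses: box at (-63.8,-0.5), flap line at -0.1. Checking the fingertip geometry from the same depth.

```bash
python3 - <<'E'
import numpy as np,cv2
from workcell import read_state
from scipy.spatial.transform import Rotation as R
f=np.load('w3.npz');P=f['P'];s=read_state();M=R.from_rotvec(s['tcp_rot']).as_matrix()
L=(P-np.array(s['tool_pos']))@M*1e3
v,u=np.mgrid[:384,:512]
for nm,m in(('L',u<256),('R',u>256)):
    m=m&(L[...,2]>-45)&(L[...,2]<10)&(abs(L[...,1])<75)&(abs(L[...,0])<40)
    z=L[m];print(nm,m.sum(),'zmax',np.sort(z[:,2])[-5:].round(1))
    for a in(-45,-35,-25,-18):
        k=z[(z[:,2]>a)&(z[:,2]<=a+10)]
        if len(k):print(a,len(k),k.min(0).round(1),k.max(0).round(1))
E
```

```text
L 1550 zmax [-12.7 -12.6 -12.6 -12.4 -11.7]
-45 572 [-10.4 -57.1 -44.9] [ 11.9 -42.5 -35. ]
-35 538 [-10.8 -57.1 -35. ] [ 12.1 -42.3 -25. ]
-25 395 [-10.6 -57.  -25. ] [ 11.9 -42.3 -15. ]
-18 131 [-10.2 -50.1 -18. ] [ 11.4 -42.3 -11.7]
R 1551 zmax [-13.1 -13.  -12.7 -12.7 -12. ]
-45 583 [-10.4  41.6 -45. ] [ 12.9  56.2 -35. ]
-35 541 [-11.1  41.7 -35. ] [ 12.1  56.5 -25. ]
-25 385 [-10.4  41.7 -25. ] [ 11.9  56.2 -15. ]
-18 139 [-10.4  41.8 -18. ] [ 11.4  48.7 -12. ]
```

{"api": "step_arm", "payload": {"commands": [{"fingers": -1,"dx": 0,"dy": -0.002,"dz": 0.03,"roll": 0},{"fingers": -1,"dx": 0,"dy": -0.002,"dz": 0.07,"roll": 0},{"fingers": -1,"dx": 0,"dy": -0.002,"dz": 0.105,"roll": 0},{"fingers": -1,"dx": 0,"dy": -0.002,"dz": 0.125,"roll": 0},{"fingers": -1,"dx": 0,"dy": -0.002,"dz": 0.13,"roll": 0},{"fingers": -1,"dx": 0,"dy": -0.002,"dz": 0.13,"roll": 0}]}}

```text
time: 3.88
tool_pos: [0.4878, -0.0086, 0.1016]
tcp_rot: [2.852, -1.316, 0.0]
wrist_force: [-0.0, 0.9, 0.3]
width: 0.996
grip_force: 0.0
```

{"api": "step_arm", "payload": {"commands": [{"fingers": -1,"dx": 0,"dy": 0,"dz": 0.01,"roll": 0},{"fingers": -1,"dx": 0,"dy": 0,"dz": 0.02,"roll": 0},{"fingers": -1,"dx": 0,"dy": 0,"dz": 0.0275,"roll": 0},{"fingers": -1,"dx": 0,"dy": 0,"dz": 0.0275,"roll": 0}]}}

```text
time: 4.38
tool_pos: [0.4868, -0.0078, 0.0728]
tcp_rot: [2.853, -1.314, -0.003]
wrist_force: [-0.7, 0.2, 0.5]
width: 1.003
grip_force: 0.0
```

```bash
python3 go.py -71.5 35 74
```

```text
t 4.375 tcp [ 0.4868 -0.0078  0.0728] toolz [-0.002  0.    -1.   ] w 1.003 F [-0.7  0.2  0.5]
line deg in drop 33.03
mid [-71.9  34.9] A [-30.4  61.9] B [-113.4    7.9]
tool shift [ 0.0002 -0.0004 -0.0012]
drop x in tool [ 0.5451 -0.8383 -0.002 ]
```

{"api": "step_arm", "payload": {"commands": [{"fingers": -1,"dx": 0.0033,"dy": -0.005,"dz": 0,"roll": 0},{"fingers": -1,"dx": 0.0065,"dy": -0.0101,"dz": 0,"roll": 0},{"fingers": -1,"dx": 0.0098,"dy": -0.0151,"dz": 0,"roll": 0},{"fingers": -1,"dx": 0.0131,"dy": -0.0201,"dz": 0,"roll": 0},{"fingers": -1,"dx": 0.0164,"dy": -0.0252,"dz": 0,"roll": 0},{"fingers": -1,"dx": 0.0196,"dy": -0.0302,"dz": 0,"roll": 0},{"fingers": -1,"dx": 0.0229,"dy": -0.0352,"dz": 0,"roll": 0},{"fingers": -1,"dx": 0.0262,"dy": -0.0402,"dz": 0,"roll": 0}]}}

```text
time: 5.38
tool_pos: [0.5335, -0.001, 0.0743]
tcp_rot: [2.853, -1.312, -0.007]
wrist_force: [-10.3, 2.2, 9.9]
width: 1.001
grip_force: 6.0
```

```bash
python3 go.py 32 35 74; python3 - <<'E'
from workcell import *
import cv2,numpy as np
p,d=read_camera('wrist');q,_=read_camera('scene')
cv2.imwrite('pics/w4.png',np.hstack([p,cv2.resize(q[150:270,190:290],(288,384))]))
E
```

```text
t 5.375 tcp [ 0.5335 -0.001   0.0743] toolz [-0.005  0.001 -1.   ] w 1.001 F [-10.3   2.2   9.9]
line deg in drop 33.1
mid [-24.7  35.6] A [16.7 62.6] B [-66.2   8.5]
tool shift [ 0.0315 -0.0472  0.    ]
drop x in tool [ 0.5461 -0.8377 -0.0045]
```

View pics/w4.png

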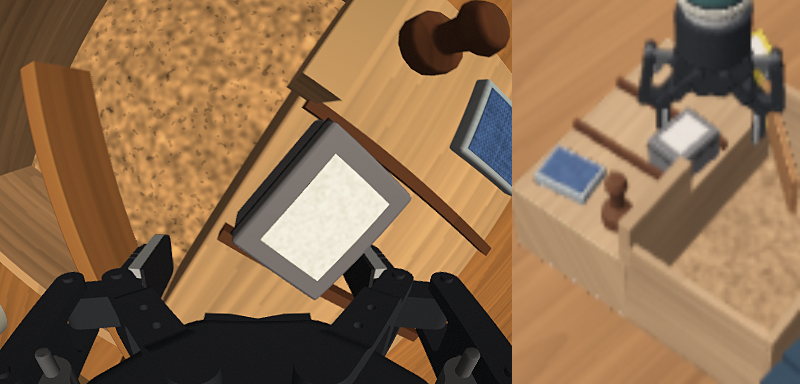

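Wrist view: the flap stands open at left, from (40,65) to (150,260), held by the left finger. The box is at (325,215), with its front at the edge line. The upward force of 10 N is odd, so I'll measure the box tilt and yaw.

```bash
cat > look.py <<'E'
from workcell import *
import cv2,numpy as np
c=calibration('wrist');p,d=read_camera('wrist');K=np.array(c['intrinsics']);T=np.array(c['world_to_cam'])
v,u=np.mgrid[:384,:512];x=(u-K[0,2])/K[0,0];y=(v-K[1,2])/K[1,1];r=np.hypot(x,y);k=np.tan(r)/np.maximum(r,1e-9)
P=(np.stack([x*k*d,-y*k*d,-d],-1)-T[:3,3])@T[:3,:3]
O=np.array([.5627,-.033]);a=np.radians(7.5);D=np.array([[np.cos(a),-np.sin(a)],[np.sin(a),np.cos(a)]])
Q=np.concatenate([(P[...,:2]-O)@D,P[...,2:]],-1)*1e3
h=cv2.cvtColor(p,cv2.COLOR_BGR2HSV)
lab=(h[...,1]<60)&(h[...,2]>190)&(d>0)&(abs(Q[...,1])<45)&(abs(Q[...,0])<110)
z=Q[lab];print('label',lab.sum(),z.mean(0).round(1),cv2.minAreaRect(z[:,:2].astype(np.float32)))
if len(z)>50:print('slope',np.linalg.lstsq(np.c_[z[:,:2]-z[:,:2].mean(0),np.ones(len(z))],z[:,2],rcond=None)[0].round(3))
f=(Q[...,2]>122)&(Q[...,2]<132)&(abs(Q[...,1]-40)<64)&(Q[...,0]>-10)&(Q[...,0]<145)&(v<240)&(h[...,1]>80)
if f.sum()>20:
    g=Q[f][:,:2];t=g-[0,102];print('flap angle',np.median(np.arctan2(t[:,0],-t[:,1])[np.hypot(*t.T)>60]).round(3))
s=read_state();print(s['time'],np.round(s['wrist_force'],1),np.round(s['torque'],2))
E
python3 look.py
```

```text
label 7937 [-29.8  -2.3 114.6] ((-36.3361930847168, -0.9519691467285156), (42.48272705078125, 42.59585189819336), 84.06143951416016)
slope [-4.00000e-03  0.00000e+00  1.14597e+02]
flap angle 0.772
5.525 [-6.7 -0.1  7.5] [0.32 0.56 0.37]
```

```bash
python3 - <<'E'
import numpy as np
from scipy.spatial.transform import Rotation as R
f=np.load('w3.npz');P=f['P'];M=R.from_rotvec([2.854,-1.312,-.001]).as_matrix()
L=(P-np.array([.4858,-.0096,.231]))@M*1e3
m=(L[...,1]<-30)&(abs(L[...,1])<110)&(abs(L[...,0])<40)
for a in range(-110,-10,8):
    k=L[m&(L[...,2]>a)&(L[...,2]<=a+8)]
    if len(k):print(a,a+8,len(k),k.min(0).round(0),k.max(0).round(0))
E
```

```text
-110 -102 1108 [   4.  -70. -107.] [  15.  -30. -102.]
-102 -94 1752 [  -2.  -72. -102.] [ 14. -30. -94.]
-94 -86 1386 [-12. -72. -94.] [ 19. -30. -86.]
-86 -78 1777 [-12. -73. -86.] [ 19. -30. -78.]
-78 -70 1435 [-12. -74. -78.] [ 19. -30. -70.]
-70 -62 2499 [-13. -74. -70.] [ 15. -38. -62.]
-62 -54 633 [  7. -73. -62.] [ 15. -40. -54.]
-54 -46 355 [  2. -55. -54.] [ 13. -42. -46.]
-46 -38 432 [ -9. -57. -46.] [ 13. -42. -38.]
-38 -30 476 [-10. -57. -38.] [ 13. -42. -30.]
-30 -22 394 [-10. -57. -30.] [ 13. -42. -22.]
-22 -14 270 [-10. -56. -22.] [ 12. -42. -14.]
-14 -6 21 [ -8. -43. -14.] [  8. -42. -12.]
```

The link behind the flap finger starts about 55 mm above the TCP (z≈129 mm), so it just rubs the flap top at 128. I'll ease back 2 mm and raise 9 mm.

{"api": "step_arm", "payload": {"commands": [{"fingers": -1,"dx": -0.0011,"dy": 0.0017,"dz": 0,"roll": 0},{"fingers": -1,"dx": -0.0011,"dy": 0.0017,"dz": -0.003,"roll": 0},{"fingers": -1,"dx": -0.0011,"dy": 0.0017,"dz": -0.006,"roll": 0},{"fingers": -1,"dx": -0.0011,"dy": 0.0017,"dz": -0.009,"roll": 0},{"fingers": -1,"dx": -0.0011,"dy": 0.0017,"dz": -0.009,"roll": 0}]}}

```text
time: 6.15
tool_pos: [0.532, -0.0021, 0.0821]
tcp_rot: [2.852, -1.314, -0.004]
wrist_force: [-4.6, -3.3, -3.0]
width: 0.998
grip_force: 2.5
```

```bash
python3 look.py; python3 go.py 35 35 83
```

```text
label 7259 [-29.9  -2.3 114.6] ((-37.92408752441406, -0.8368511199951172), (42.402503967285156, 45.698482513427734), 84.01536560058594)
slope [-1.70000e-02  2.00000e-03  1.14608e+02]
flap angle 0.611
6.2 [-4.4 -3.1 -2.5] [-0.45  0.59 -0.02]
t 6.2 tcp [ 0.5321 -0.0021  0.0821] toolz [-0.003 -0.    -1.   ] w 1.004 F [-4.4 -3.1 -2.5]
line deg in drop 33.03
mid [-26.3  34.7] A [15.2 61.6] B [-67.8   7.7]
tool shift [ 0.0331 -0.0516 -0.001 ]
drop x in tool [ 0.5451 -0.8384 -0.0025]
```

{"api": "step_arm", "payload": {"commands": [{"fingers": -1,"dx": 0.0041,"dy": -0.0064,"dz": 0,"roll": 0},{"fingers": -1,"dx": 0.0083,"dy": -0.0128,"dz": 0,"roll": 0},{"fingers": -1,"dx": 0.0124,"dy": -0.0191,"dz": 0,"roll": 0},{"fingers": -1,"dx": 0.0166,"dy": -0.0255,"dz": 0,"roll": 0},{"fingers": -1,"dx": 0.0207,"dy": -0.0319,"dz": 0,"roll": 0},{"fingers": -1,"dx": 0.0248,"dy": -0.0383,"dz": 0,"roll": 0},{"fingers": -1,"dx": 0.029,"dy": -0.0447,"dz": 0,"roll": 0},{"fingers": -1,"dx": 0.0331,"dy": -0.051,"dz": 0,"roll": 0}]}}

```text
time: 7.2
tool_pos: [0.5944, 0.0061, 0.083]
tcp_rot: [-2.853, 1.315, -0.001]
wrist_force: [-2.4, -2.7, -0.3]
width: 0.998
grip_force: 1.3
```

```bash
python3 look.py; python3 go.py -80 35 83; python3 - <<'E'
from workcell import *
import cv2,numpy as np
p,d=read_camera('wrist');q,_=read_camera('scene')
cv2.imwrite('pics/w5.png',np.hstack([p,cv2.resize(q[150:270,210:310],(288,384))]))
E
```

```text
label 164 [28.4 -6.2 75.7] ((25.535541534423828, -13.194623947143555), (40.87508773803711, 42.38405227661133), 12.421855926513672)
slope [-2.352 -0.089 75.74 ]
flap angle 1.22
7.25 [-0.  -1.9 -0.9] [-0.31  0.2   0.02]
t 7.25 tcp [0.5956 0.0062 0.0832] toolz [ 0.002  0.    -1.   ] w 0.999 F [-0.  -1.9 -0.9]
line deg in drop 33.02
mid [37.7 34.6] A [79.2 61.6] B [-3.8  7.6]
tool shift [-0.0645  0.0985 -0.0001]
drop x in tool [ 0.5449 -0.8385  0.0023]
```

View pics/w5.png

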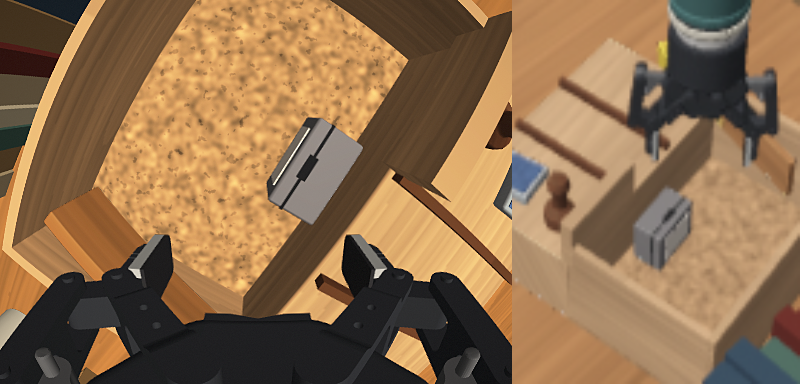

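The box is off the deck and in the bin, at wrist (315,170), clear of the flap, which is held open at left (100,240). Let it settle, then draw back.

{"api": "step_arm", "payload": {"commands": [{"fingers": -1,"dx": 0,"dy": 0,"dz": 0,"roll": 0},{"fingers": -1,"dx": 0,"dy": 0,"dz": 0,"roll": 0},{"fingers": -1,"dx": 0,"dy": 0,"dz": 0,"roll": 0},{"fingers": -1,"dx": 0,"dy": 0,"dz": 0,"roll": 0},{"fingers": -1,"dx": -0.0055,"dy": 0.0084,"dz": 0,"roll": 0},{"fingers": -1,"dx": -0.0109,"dy": 0.0168,"dz": 0,"roll": 0},{"fingers": -1,"dx": -0.0164,"dy": 0.0252,"dz": 0,"roll": 0},{"fingers": -1,"dx": -0.0218,"dy": 0.0335,"dz": 0,"roll": 0}]}}

```text
time: 8.35
tool_pos: [0.5527, 0.0006, 0.0826]
tcp_rot: [2.853, -1.314, -0.001]
wrist_force: [1.2, -4.2, -0.8]
width: 0.996
grip_force: 1.6
```

{"api": "step_arm", "payload": {"commands": [{"fingers": -1,"dx": -0.0055,"dy": 0.0084,"dz": 0,"roll": 0},{"fingers": -1,"dx": -0.0109,"dy": 0.0168,"dz": 0,"roll": 0},{"fingers": -1,"dx": -0.0164,"dy": 0.0252,"dz": 0,"roll": 0},{"fingers": -1,"dx": -0.0218,"dy": 0.0335,"dz": 0,"roll": 0},{"fingers": -1,"dx": -0.0273,"dy": 0.0419,"dz": 0,"roll": 0},{"fingers": -1,"dx": -0.0327,"dy": 0.0503,"dz": 0,"roll": 0},{"fingers": -1,"dx": -0.0382,"dy": 0.0587,"dz": 0,"roll": 0},{"fingers": -1,"dx": -0.0382,"dy": 0.0587,"dz": 0,"roll": 0}]}}

```text
time: 9.35
tool_pos: [0.4838, -0.0082, 0.0828]
tcp_rot: [-2.853, 1.315, 0.0]
wrist_force: [0.3, -0.3, -0.1]
width: 0.996
grip_force: 0.0
```

```bash
python3 go.py -72 35 230
```

```text
t 9.35 tcp [ 0.4838 -0.0082  0.0828] toolz [ 0.  0. -1.] w 0.996 F [ 0.3 -0.3 -0.1]
line deg in drop 33.02
mid [-75.   34.9] A [-33.5  61.9] B [-116.5    7.9]
tool shift [ 0.0015 -0.0026 -0.1472]
drop x in tool [ 5.449e-01 -8.385e-01  1.000e-04]
```

Clear of the flap; raising.

{"api": "step_arm", "payload": {"commands": [{"fingers": -1,"dx": 0,"dy": 0,"dz": -0.02,"roll": 0},{"fingers": -1,"dx": 0,"dy": 0,"dz": -0.05,"roll": 0},{"fingers": -1,"dx": 0,"dy": 0,"dz": -0.08,"roll": 0},{"fingers": -1,"dx": 0,"dy": 0,"dz": -0.11,"roll": 0},{"fingers": -1,"dx": 0,"dy": 0,"dz": -0.14,"roll": 0},{"fingers": -1,"dx": 0,"dy": 0,"dz": -0.15,"roll": 0},{"fingers": -1,"dx": 0,"dy": 0,"dz": -0.15,"roll": 0}]}}

```text
time: 10.22
tool_pos: [0.485, -0.0083, 0.2331]
tcp_rot: [-2.853, 1.314, -0.002]
wrist_force: [0.4, -0.0, -0.8]
width: 1.003
grip_force: 0.0
```

```bash
python3 look.py; python3 - <<'E'
from workcell import *
import cv2,numpy as np
p,d=read_camera('wrist');q,_=read_camera('scene')
cv2.imwrite('pics/w6.png',np.hstack([p,cv2.resize(q[150:270,210:310],(288,384))]))
E
```

```text
label 13 [-107.2    1.6  283.5] ((-107.19462585449219, 1.1494135856628418), (3.426102876663208, 4.502208709716797), 40.53413009643555)
flap angle -0.007
10.275 [ 0.  -0.3 -0.1] [-0.03  0.02  0.02]
```

View pics/w6.png

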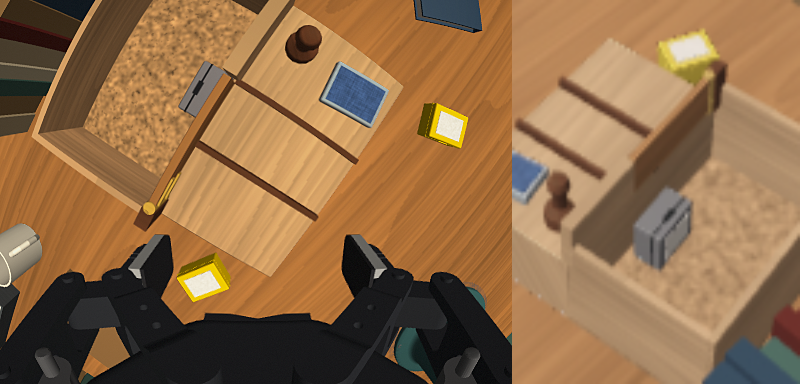

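The flap is fully shut (angle about 0), the box is in the bin at wrist (200,88), the stamp and pad are unmoved, and the arm is clear.

```bash
python3 -c "
from workcell import *
print(finish_job())"
```

```text
the job is handed in; nothing more can be done
None
```

The grey slide box is in the bin and the flap is fully shut, with the arm clear and nothing else moved; the job was handed in at about 10 s. The link behind the flap finger rubbed the flap's top edge (about 10 N) partway through the push, so I raised the hand 9 mm before going on.

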